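Jack up the front of the coffee machine and hold it

TASK

The coffee machine needs a new front foot: lift its front for me with the little lever jack. Stand the jack flat on the worktop with its saddle roller right under the bolt head on the tab at the front of the machine's stand, give the pedal one full trial stroke down and let it come all the way up again, then press it all the way down once more and keep holding it down; you finish while holding it, with the machine's front up on the jack. Do not push the machine with the arm or shift it, and leave the mug, the jam jar and the tomato alone.

Things in the scene. Friction and masses are not known exactly. Their poses are not given: they have to be found in the camera images.
- jack_grip (a point): Grasp point of the lever jack (loose, 0.53 kg): midway between its two upright steel cheek plates, 34 mm above the base's underside, 20 mm behind the lever's pivot. Cheeks: 48 mm over their outer faces (pinch across, from above), 30 mm behind to 36 mm ahead of this point, tops 50 mm up. Base plate 150x48x6 mm, 90 mm behind to 60 mm ahead. Axes: x to the nose, y across the cheeks, z up.
- jack_saddle (a point): Centre of the saddle: steel roller, 18 mm in diameter, 30 mm wide, on the lever's nose 60 mm ahead of the pivot (80 mm ahead of jack_grip along its x). Pedal up: centre 16 mm, top 25 mm above the worktop; pedal fully down: 27 mm higher. Axes turn with the lever.
- jack_paddle (a point): Middle of the top face of the black rubber pedal, 40 mm long, 36 mm wide, 10 mm thick, at the end of the jack's long handle, 140 mm from the pivot. Pedal up: 126 mm behind the pivot, 92 mm above the worktop, sloping up to the rear by 0.42 rad; it swings down about the pivot until level, 140 mm behind it and 31 mm above the worktop. Axes turn with the lever, x to the nose.
- jack_lever (a joint): Lever angle in rad: 0 pedal up (a spring returns it there), 0.45 pedal fully down at its stop. The pivot is a cross axis 30 mm above the worktop, 20 mm ahead of jack_grip. Pressing takes about 3 N at the pedal unloaded, up to 10 N with the machine on the saddle.
- lift_point (a point): The marked lift point: underside of a steel tab (46 mm wide, 6 mm thick) that juts 50 mm out of the front of the machine's stand, right below the round bolt head (18 mm across) on the tab; 25 mm from the tab's free end, 30 mm above the worktop. Axes: x from the tab to the machine's back, y across, z up. The jack comes in from the free end, its x along this x.
- stand_rear (a point): Point on the worktop midway between the rear feet of the coffee machine's stand, 295 mm behind the lift point (same axes). Machine and stand: loose, about 2.1 kg, 324 mm tall, stand 300x150 mm on four feet 30 mm high. The machine begins 30 mm behind the lift point, the front feet 45 mm behind it, 60 mm to either side. The stand tilts about its rear feet.
- mug: Cream mug, 84x123x91 mm, standing; origin at the centre of its underside. To be left alone.
- jam: Jam jar, 70 mm across, 99 mm high; origin at the centre of its underside. To be left alone.
- tomato: Small tomato, 56 mm across; origin at the centre of its underside. To be left alone.

How it is judged:
By the outcome, as a careful person would: the job done as asked, in the order asked, and still so for the second after the job is handed in, while the arm keeps its last pose, push and grip.
It also fails if it takes over 54 s, if anything falls off the work surface, if the arm or the gripper's body presses on something with over 40 N, if the wrist force passes 120 N, or if a joint passes its speed limit or range.

ROBOT

A 7-joint arm with a two-finger parallel gripper is mounted at the origin on a cart in front of the work surface, level with it; the furniture and walls round the work are solid. World frame = base frame: x ahead of the robot, y to its left, z up, the work surface at z = 0. Lengths are in m, angles in rad, forces in N, time in s.
With the tool pointing down it reaches from about 0.425 to 0.925 m from the base axis. Payload 6.8 kg.
Tool frame: the origin (TCP) lies midway between the tips of the shut fingers; the grasp point (between the pads) lies 19 mm behind it; z points along the fingers, y is the line along which they close (so a half turn about z gives the same grasp; the last joint's range is limited). The gripper opens to 85 mm and grips with 20 to 120 N. Pads are 22 mm wide; open, the fingers measure 114 mm over their backs; the gripper's body (76 mm by 85 mm) begins 54 mm behind the grasp point. The pads swing forward as they close: fully open they stand 13 mm farther back than shut.
Start: joints at [1.098, 0.477, 0.022, 1.555, -0.011, 1.109, -0.083], TCP at [0.241, -0.631, 0.231] pointing down, gripper open.
Joint ranges: [-2.96, 2.96], [-0.34, 2.1], [-1.41, 1.46], [0.24, 2.44], [-1.37, 4.51], [0.17, 1.92], [-2.96, 2.96]. Speed limits (rad/s): [2.39, 2.39, 3.14, 3.14, 3.14, 3.14, 3.14].

INTERFACE

Orientations are given as a rotation vector (axis times angle).
In Python, from bench import r gives the robot as it stands. The module is installed in compiled form; this text tells all that it offers.
- The arm moves only by the tool apply_moves, never from a script. Its argument "rows" is a list of rows, each a list of 6 numbers: the shift along the tool's x, y, z scaled (see below), then the turn, a rotation vector about the tool's x, y, z scaled (see below). A call has 1 to 5 rows; each row is the pose to reach, as a shift and turn from the pose commanded when the call began, along the tool's axes at that moment; what a row does not reach only later rows make up. The controller multiplies each number of a shift by 0.25 m and each number of a turn by 90 degrees. A row lasts 1/8 s, in which the tool goes at most 62.5 mm and 10.7 degrees, less where a joint would pass 70% of its speed; a pose out of reach is approached as far as the arm can. A call with a number of a shift or a turn outside -1 to 1 is refused whole. A call with a gripper value outside its range is refused whole. "claw" is the opening, from 0 (shut) to 1 (fully open), set as the call begins (left out, the last holds). The fingers move at their own pace and stop on an object; "newtons" is the grip in N (left out, the last holds). Time passes only in rows, so rows that repeat a pose let the fingers close. It gives the time, the measured TCP pose, the force, the opening and the grip force at its end, in the units of the state.
- r.get_obs(): the state, without advancing time (a new reading comes with each control period).
- r.grab_frame(name): name is "side" or "top" or "wrist"; returns a dict with "pixels" (400x640x3 uint8, red, green, blue), "intrinsics" (3x3 intrinsics, pixels), "dist" ([k1, k2, p1, p2, k3] as OpenCV has them; the pictures are not rectified), "eye" and "attitude" of the camera in the world. Camera axes: x right, y up, looking along -z (the intrinsics and any distortion apply to the point x, -y, -z); pixel columns grow to the right and rows downward; lengths in m; the calibration is good to about 2 mm. A picture is of the moment at which its call begins. There is no depth.
- r.hand_in(): hands the job in; it is judged then, once.
Trained networks look in a picture, given as the dict that the camera call returned (one of the last four; its "shot" number tells which), for a name from the list of things; names that differ only in an ending like _2 or _b are one class to them, and where a whole thing is asked for, a point or a joint stands for the part that bears it (a point fixed in the world has none). Each returns a list of dicts, best first, with "conf" (0 to 1); they miss things now and then, are a little off and sometimes report something else, mostly with a low value. They report only what shows in the picture. A call takes as long as a camera call.
- r.search_frame(picture, thing): "rect" ([left, top, width, height] in pixels, round what is visible of it).
- r.outline_of(picture, thing): "pixels" (400x640 bool, what is visible of it) and "rect" ([left, top, width, height] in pixels, round what is visible of it).
- r.landmark_of(picture, thing): "point" ([column, row] in pixels: a listed point, or the origin of a listed thing).
The state is a dict: "clock": time; "joints": joint angles; "qvel": joint speeds; "tau": joint torques, N m; "tcp_pos": TCP position; "orientation": TCP orientation; "contact_force": force on the tool from outside, world axes, zero at the start; "moment": the same for the moment, N m; "grip_width": finger opening in m; "gripper_force": force on a finger pad.
Only numpy, scipy, OpenCV 4.12 (cv2) and the standard library are available. Lean on these libraries where they do the work, as an engineer would, in place of code of your own. Each camera call takes 0.05 s, during which the arm holds its last target. There are 200 camera calls.

## Working session

There is one attempt and no reset: what is moved stays moved. The work goes in short steps, Python scripts to look and compute and a tool call to move; the robot and the scene stay as the last step left them, time stands still between calls to the robot, and variables do not carry over. Pictures are saved under pics/ and viewed, at most 10 in all, crops included, and the job is handed in when it is done.

Besides the shell and the picture viewer there is one more tool, called after "Emit:" as a command line: name --pt "numbers of a row" for each row, then --argument value for the rest. apply_moves: Moves the arm, as the interface text tells. Its arguments: {"type":"object","properties":{"rows":{"type":"array","items":{"type":"array","items":{"type":"number"}}},"claw":{"type":"number"},"newtons":{"type":"number"}},"required":["rows"]}

```bash
mkdir -p pics; cat > h.py <<'E'
import numpy as np, cv2
from scipy.spatial.transform import Rotation as R
from bench import r
def att(a):
    a=np.array(a,float)
    if a.shape==(3,3): return a
    if a.size==4: return R.from_quat(a).as_matrix()
    return R.from_rotvec(a).as_matrix()
def ray(f,p):
    u=cv2.undistortPoints(np.array([[p]],float),np.array(f["intrinsics"],float),np.array(f["dist"],float))[0,0]
    d=att(f["attitude"])@np.array([u[0],-u[1],-1.0]); return np.array(f["eye"],float),d
def at_z(f,p,z):
    o,d=ray(f,p); return o+d*(z-o[2])/d[2]
def proj(f,P):
    c=att(f["attitude"]).T@(np.array(P,float)-np.array(f["eye"]))
    c=np.array([c[0],-c[1],-c[2]])
    return cv2.projectPoints(c.reshape(1,1,3),np.zeros(3),np.zeros(3),np.array(f["intrinsics"],float),np.array(f["dist"],float))[0].ravel()
def tri(obs):
    A=np.zeros((3,3));b=np.zeros(3)
    for f,p in obs:
        o,d=ray(f,p); d=d/np.linalg.norm(d); M=np.eye(3)-np.outer(d,d);A+=M;b+=M@o
    return np.linalg.solve(A,b)
def save(f,n): cv2.imwrite(f"pics/{n}.png",cv2.cvtColor(f["pixels"],cv2.COLOR_RGB2BGR))
E
python3 - <<'E'
from h import *
np.set_printoptions(precision=4,suppress=True)
print(r.get_obs())
Z=dict(jack_grip=.034,jack_saddle=.016,jack_paddle=.092,lift_point=.03,stand_rear=0,mug=0,jam=0,tomato=0)
fs={}
for c in ("side","top"):
    f=r.grab_frame(c);fs[c]=f;save(f,c+"0");print(c,f["eye"],np.shape(f["attitude"]),f["intrinsics"][0])
    for n,z in Z.items():
        L=r.landmark_of(f,n)[:2]
        for l in L: print(n,round(l["conf"],2),np.round(l["point"],1),at_z(f,l["point"],z))
E
```

```text
{'clock': 0.0, 'joints': array([ 1.0979,  0.4778,  0.0223,  1.5565, -0.0115,  1.1093, -0.0831]), 'qvel': array([-0.0015, -0.0002, -0.0011,  0.0009,  0.0012, -0.0001,  0.0004]), 'tau': array([ -0.    , -59.6456,   1.6079, -28.12  ,   0.0125,   0.0094,
         0.    ]), 'tcp_pos': array([ 0.2406, -0.63  ,  0.2303]), 'orientation': array([-3.0877, -0.5696,  0.0007]), 'contact_force': array([0.8962, 0.3755, 0.2036]), 'moment': array([ 0.0358,  0.0231, -0.033 ]), 'gripper_force': 0.0, 'grip_width': 0.0853369204769186}
side [-0.0463  0.8026  1.586 ] (3,) [509.3883   0.     321.8733]
jack_grip 0.79 [302.  262.8] [0.5007 0.1994 0.034 ]
jack_saddle 0.71 [314.2 249.3] [0.5043 0.1249 0.016 ]
jack_saddle 0.37 [230.5 265.5] [0.7024 0.3452 0.016 ]
jack_paddle 0.74 [283.2 282.2] [0.4872 0.3132 0.092 ]
lift_point 0.91 [352.9 201.6] [ 0.502  -0.1141  0.03  ]
mug 0.71 [279.  223.1] [ 0.6804  0.1047 -0.    ]
jam 0.62 [231.3 266.4] [0.7054 0.3415 0.    ]
tomato 0.5 [303.5 190.9] [ 0.6945 -0.0636  0.    ]
top [ 0.3556 -0.0222  1.138 ] (3,) [382.4178   0.     324.23  ]
jack_grip 0.55 [254.1 223.7] [0.4878 0.2074 0.034 ]
jack_saddle 0.66 [282.4 223.5] [0.5028 0.1282 0.016 ]
jack_paddle 0.78 [214.2 213.9] [0.4916 0.3102 0.092 ]
lift_point 0.84 [365.8 231. ] [ 0.5148 -0.1178  0.03  ]
mug 0.96 [297.4 167.4] [0.6847 0.114  0.    ]
jam 0.71 [217.8 156.4] [0.6838 0.3657 0.    ]
tomato 0.68 [350.2 176.6] [ 0.6794 -0.0518  0.    ]
```

View pics/top0.png

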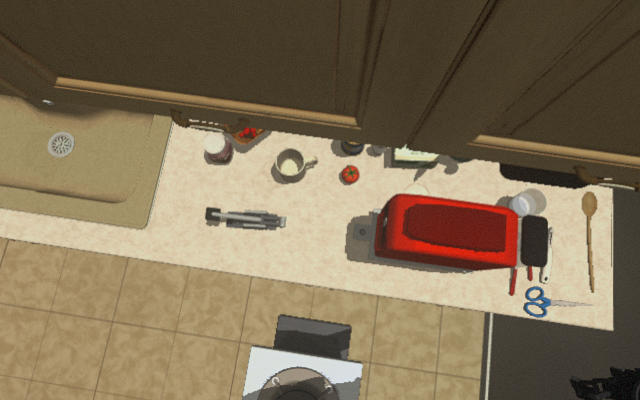

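View pics/side0.png

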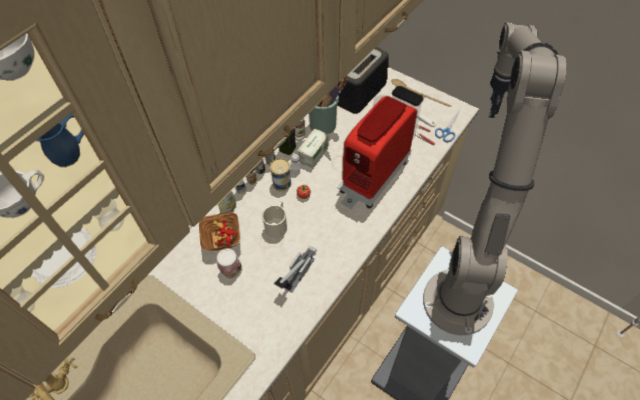

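The top view shows the jack at (210–285, 220), nose towards the machine, and the bolt on its tab at (365, 231). The mug, jam jar and tomato stand behind, clear of the path. I'll raise the arm over the machine first.

Emit:
apply_moves --pt "0 0 -0.25 0 0 0" --pt "0 0 -0.5 0 0 0" --pt "0 0 -0.75 0 0 0" --pt "0 0 -0.88 0 0 0" --pt "0 0 -0.88 0 0 0" --claw 1

```text
clock: 1.52
tcp_pos: [0.2412, -0.6315, 0.455]
orientation: [3.083, 0.569, 0.003]
contact_force: [0.4, -0.6, -0.7]
grip_width: 0.0851
gripper_force: 0.0
```

```bash
cat >> h.py <<'E'
def go(P,a=None):
    "shift/turn in move units from the present pose to TCP P, pointing down, tool x at world heading a deg"
    o=r.get_obs(); M=R.from_rotvec(o["orientation"]); p=np.array(o["tcp_pos"])
    s=M.inv().apply(np.array(P)-p)/.25
    a0=np.degrees(np.arctan2(M.as_matrix()[1,0],M.as_matrix()[0,0]))
    t=np.zeros(3)
    if a is not None:
        T=R.from_euler("z",a,degrees=True)*R.from_rotvec([np.pi,0,0]); t=(M.inv()*T).as_rotvec()/(np.pi/2)
    print("tcp",np.round(p,4),"a0",round(a0,2),"tilt",np.round(M.as_matrix()[:2,2],4),"shift",np.round(s,4),"turn",np.round(t,4),"clk",o["clock"])
E
python3 - <<'E'
from h import *
go([.42,-.47,.45],50)
E
```

```text
tcp [ 0.2412 -0.6315  0.455 ] a0 20.89 tilt [ 0.0028 -0.0059] shift [ 0.8987 -0.3486  0.0184] turn [ 0.0041  0.0007 -0.3234] clk 1.525
```

Emit:
apply_moves --pt "0.225 -0.087 0 0 0 -0.08" --pt "0.45 -0.174 0 0 0 -0.16" --pt "0.67 -0.26 0 0 0 -0.24" --pt "0.9 -0.35 0.02 0 0 -0.32" --pt "0.9 -0.35 0.02 0 0 -0.32"

```text
clock: 2.15
tcp_pos: [0.4246, -0.4629, 0.4444]
orientation: [-2.839, -1.335, -0.003]
contact_force: [-1.1, 0.3, -0.0]
grip_width: 0.0858
gripper_force: 0.0
```

```bash
python3 - <<'E'
from h import *
go([.5,-.25,.45],75)
E
```

```text
tcp [ 0.4246 -0.4629  0.4444] a0 50.38 tilt [0.0002 0.0044] shift [ 0.8482 -0.3108 -0.0185] turn [-0.0012 -0.0026 -0.2736] clk 2.15
```

Emit:
apply_moves --pt "0.21 -0.08 0 0 0 -0.07" --pt "0.42 -0.155 0 0 0 -0.14" --pt "0.635 -0.23 -0.01 0 0 -0.21" --pt "0.85 -0.31 -0.02 0 0 -0.27" --pt "0.85 -0.31 -0.02 0 0 -0.27"

```text
clock: 2.78
tcp_pos: [0.4996, -0.2514, 0.4509]
orientation: [-2.5, -1.9, -0.002]
contact_force: [-0.3, -0.8, 0.3]
grip_width: 0.0855
gripper_force: 0.0
```

```bash
python3 - <<'E'
from h import *
go([.5,-.02,.42],94.5)
E
```

```text
tcp [ 0.4996 -0.2514  0.4509] a0 74.49 tilt [0.0002 0.0018] shift [ 0.8923 -0.2459  0.1253] turn [-0.     -0.0011 -0.2224] clk 2.775
```

Emit:
apply_moves --pt "0.22 -0.06 0 0 0 -0.06" --pt "0.445 -0.12 0.03 0 0 -0.12" --pt "0.67 -0.185 0.08 0 0 -0.17" --pt "0.89 -0.245 0.125 0 0 -0.222" --pt "0.89 -0.245 0.125 0 0 -0.222"

```text
clock: 3.4
tcp_pos: [0.4996, -0.0221, 0.4188]
orientation: [-2.134, -2.302, 0.001]
contact_force: [0.7, -1.3, -0.0]
grip_width: 0.085
gripper_force: 0.0
```

```bash
python3 - <<'E'
from h import *
np.set_printoptions(precision=4,suppress=True)
f=r.grab_frame("wrist");save(f,"w1");print(f["eye"],att(f["attitude"])[:,2])
for n,z in dict(lift_point=.03,jack_saddle=.016,jack_grip=.034).items():
    for l in r.landmark_of(f,n)[:1]: print(n,l["conf"],l["point"],at_z(f,l["point"],z))
go([.497,.18,.25],94.5)
E
```

```text
[0.4945 0.0547 0.5607] [-0.0203  0.2978  0.9544]
lift_point 0.77 [324.1, 199.5] [ 0.5185 -0.1038  0.03  ]
jack_saddle 0.87 [328.8, 70.4] [0.5077 0.1318 0.016 ]
jack_grip 0.94 [332.4, 17.0] [0.5061 0.2089 0.034 ]
tcp [ 0.5006 -0.0282  0.4197] a0 93.73 tilt [-0.0006 -0.0005] shift [0.8321 0.0401 0.6783] turn [-0.0004  0.0003 -0.0086] clk 3.6
```

View pics/w1.png

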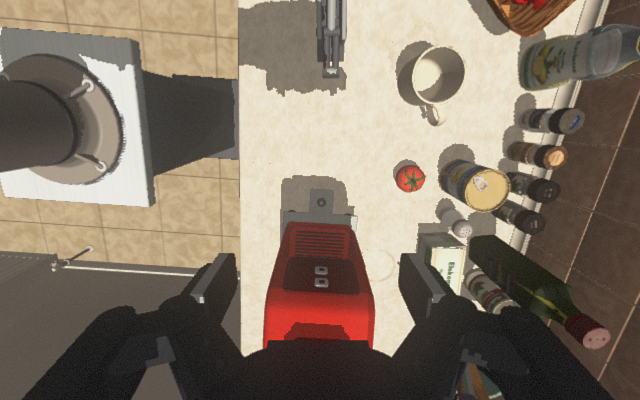

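Wrist view: the bolt is at about (321, 202) on the tab at (310–333, 188–213). The jack's nose is at (332, 70). I'll take a closer look at the tab on the way down.

Emit:
apply_moves --pt "0.03 0.03 0.23 0 0 0" --pt "0.06 0.04 0.46 0 0 0" --pt "0.08 0.04 0.7 0 0 0" --pt "0.08 0.04 0.75 0 0 0" --pt "0.08 0.04 0.75 0 0 0"

```text
clock: 4.22
tcp_pos: [0.5098, -0.0062, 0.2332]
orientation: [2.145, 2.295, -0.0]
contact_force: [-0.6, 0.8, 0.4]
grip_width: 0.0857
gripper_force: 0.0
```

```bash
python3 - <<'E'
from h import *
np.set_printoptions(precision=4,suppress=True)
f=r.grab_frame("wrist");save(f,"w2");print(f["eye"])
for n,z in dict(lift_point=.03,jack_saddle=.016).items():
    for l in r.landmark_of(f,n)[:1]: print(n,l["conf"],l["point"],at_z(f,l["point"],z))
u,v=map(int,l["point"]) if 0 else map(int,r.landmark_of(f,"lift_point")[0]["point"])
c=f["pixels"][max(0,v-100):v+100,u-130:u+130]
print(u-130,max(0,v-100)); c=cv2.resize(c,None,fx=3,fy=3)
cv2.imwrite("pics/w2c.png",cv2.cvtColor(c,cv2.COLOR_RGB2BGR))
go([.497,.18,.25],94.5)
E
```

```text
[0.505  0.0708 0.375 ]
lift_point 0.84 [315.8, 249.2] [ 0.5144 -0.1043  0.03  ]
jack_saddle 0.88 [326.0, 62.7] [0.511  0.1291 0.016 ]
185 149
tcp [ 0.5108 -0.0053  0.2349] a0 93.93 tilt [ 0.0041 -0.0003] shift [ 0.7431 -0.004  -0.061 ] turn [ 0.0026  0.0004 -0.0064] clk 4.425
```

View pics/w2c.png

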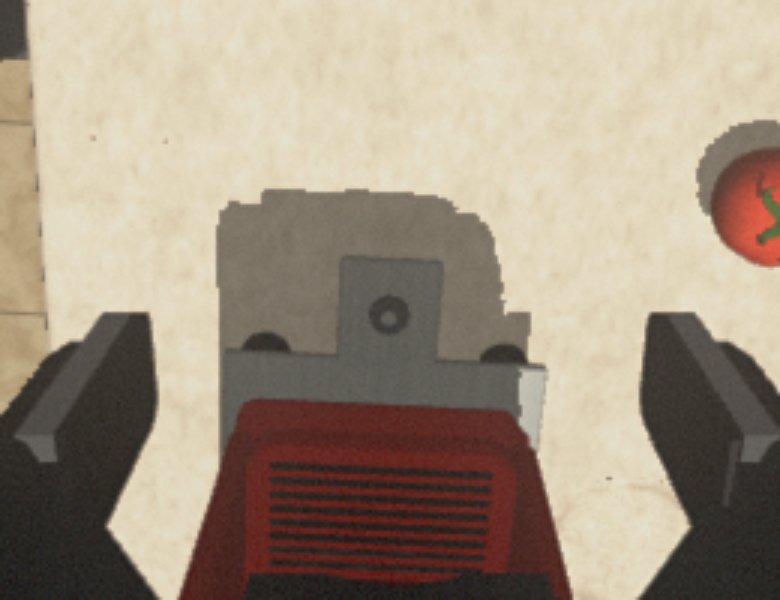

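The crop shows the tab's free end from (342, 256) to (442, 262), the bolt at (389, 315) and the stand's front edge from (226, 350) to (546, 368). These are crop pixels, at 3x with offset (185, 149).

```bash
python3 - <<'E'
from h import *
np.set_printoptions(precision=4,suppress=True)
f=r.grab_frame("wrist")
q=lambda u,v,z:at_z(f,[u/3+185,v/3+149],z)
a,b=q(342,256,.036),q(442,262,.036);c,d=q(338,352,.036),q(436,360,.036)
e,g=q(226,350,.036),q(546,368,.036)
print(a,b,"w",np.linalg.norm(a-b),"bolt",q(389,315,.039),"end mid",(a+b)/2)
ang=lambda v:np.degrees(np.arctan2(v[1],v[0]))
print("axis from sides",ang(c-a),ang(d-b),"front edge",ang(g-e),np.linalg.norm(g-e),"tab base",(c+d)/2)
S=r.landmark_of(f,"jack_saddle")[0]["point"];print(at_z(f,S,.016))
E
```

```text
[ 0.4925 -0.0809  0.036 ] [ 0.5368 -0.0809  0.036 ] w 0.04438209801244056 bolt [ 0.515  -0.1069  0.039 ] end mid [ 0.5146 -0.0809  0.036 ]
axis from sides -89.42747880264088 -88.41012863925604 front edge 0.11618307118946117 0.14770430193364692 tab base [ 0.5156 -0.1295  0.036 ]
[0.5074 0.1278 0.016 ]
```

Emit:
apply_moves --pt "0.2 0 0 0 0 0" --pt "0.4 0 0 0 0 0" --pt "0.6 0 0 0 0 0" --pt "0.74 0 0 0 0 0" --pt "0.74 0 0 0 0 0"

```text
clock: 5.15
tcp_pos: [0.496, 0.1832, 0.2336]
orientation: [-2.136, -2.303, -0.004]
contact_force: [-0.3, -1.0, -0.9]
grip_width: 0.085
gripper_force: 0.0
```

```bash
python3 - <<'E'
from h import *
np.set_printoptions(precision=4,suppress=True)
f=r.grab_frame("wrist");save(f,"w3");print(f["eye"])
for n,z in dict(jack_grip=.034,jack_saddle=.016,jack_paddle=.092).items():
    for l in r.landmark_of(f,n)[:1]: print(n,l["conf"],l["point"],at_z(f,l["point"],z))
go([.5,.205,.2],94.5)
E
```

```text
[0.4903 0.2599 0.3756]
jack_grip 0.44 [326.9, 54.1] [0.4964 0.3247 0.034 ]
jack_saddle 0.8 [326.2, 215.5] [0.5125 0.1303 0.016 ]
jack_paddle 0.73 [327.3, 53.3] [0.4957 0.3144 0.092 ]
tcp [0.4968 0.1781 0.2327] a0 93.86 tilt [ 0.0004 -0.0008] shift [0.1067 0.02   0.1308] turn [ 0.0002  0.0005 -0.0071] clk 5.35
```

View pics/w3.png

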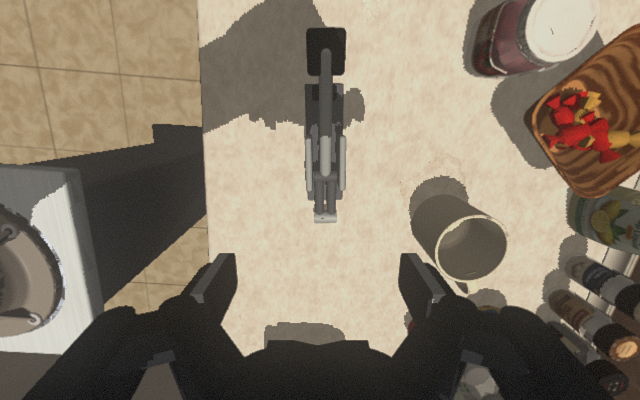

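```bash
python3 - <<'E'
from h import *
np.set_printoptions(precision=4,suppress=True)
f=r.grab_frame("wrist")
print(at_z(f,[309,165],.05),at_z(f,[344,165],.05),"nose",at_z(f,[325,217],.016),"pedal",at_z(f,[326,51],.092))
L,Rr=at_z(f,[308,190],.05),at_z(f,[343,190],.05);print(L,Rr)
go([.503,.2095,.10],94.8)
E
```

```text
[0.4859 0.1984 0.05  ] [0.5267 0.2011 0.05  ] nose [0.5112 0.1224 0.016 ] pedal [0.496  0.3104 0.092 ]
[0.4864 0.1681 0.05  ] [0.5284 0.1709 0.05  ]
tcp [0.4968 0.178  0.2327] a0 93.84 tilt [ 0.0003 -0.0007] shift [0.1243 0.0331 0.5306] turn [ 0.0002  0.0005 -0.0107] clk 5.4
```

Emit:
apply_moves --pt "0.06 0.04 0.2 0 0 -0.01" --pt "0.12 0.04 0.4 0 0 -0.01" --pt "0.12 0.04 0.52 0 0 -0.01" --pt "0.12 0.04 0.53 0 0 -0.01"

```text
clock: 5.9
tcp_pos: [0.5031, 0.2084, 0.0981]
orientation: [-2.125, -2.312, 0.007]
contact_force: [-0.1, -0.3, 0.5]
grip_width: 0.0851
gripper_force: 0.0
```

```bash
python3 - <<'E'
from h import *
np.set_printoptions(precision=4,suppress=True)
f=r.grab_frame("wrist");save(f,"w4")
go([.505,.208,.017],94.8)
E
```

```text
tcp [0.5041 0.209  0.0994] a0 94.8 tilt [-0.0017 -0.001 ] shift [-0.004   0.0038  0.3298] turn [-0.0011  0.0006 -0.    ] clk 5.95
```

View pics/w4.png

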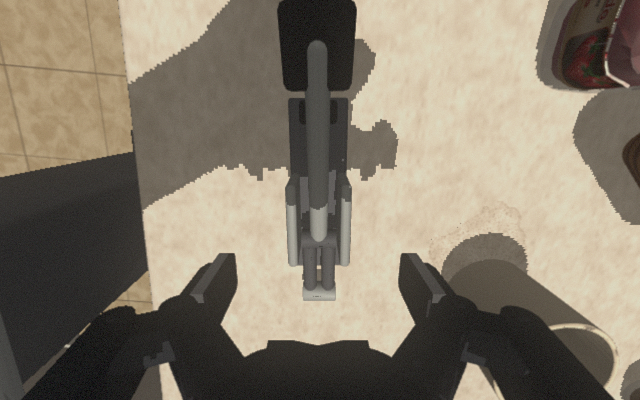

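The jack is centred between the fingers and aligned: cheeks at columns 288–350, nose at (319, 296). I'll go down and grip it.

Emit:
apply_moves --pt "0 0 0.12 0 0 0" --pt "0 0 0.24 0 0 0" --pt "0 0 0.31 0 0 0" --pt "0 0 0.33 0 0 0" --pt "0 0 0.33 0 0 0"

```text
clock: 6.58
tcp_pos: [0.5049, 0.2104, 0.0183]
orientation: [2.125, 2.313, 0.002]
contact_force: [0.1, -0.3, 0.5]
grip_width: 0.0855
gripper_force: 0.0
```

Emit:
apply_moves --pt "0 0 0 0 0 0" --pt "0 0 0 0 0 0" --pt "0 0 0 0 0 0" --pt "0 0 0 0 0 0" --claw 0 --newtons 60

```text
clock: 7.08
tcp_pos: [0.5046, 0.2104, 0.0184]
orientation: [2.124, 2.314, 0.001]
contact_force: [-1.3, -1.0, 6.1]
grip_width: 0.0473
gripper_force: 63.8
```

```bash
python3 - <<'E'
from h import *
np.set_printoptions(precision=4,suppress=True)
f=r.grab_frame("wrist");save(f,"w5")
for n,z in dict(jack_saddle=.016,jack_paddle=.092).items():
    for l in r.landmark_of(f,n)[:1]: print(n,l["conf"],l["point"],at_z(f,l["point"],z))
print(r.get_obs()["grip_width"],r.get_obs()["gripper_force"])
go([.505,.208,.017],90)
E
```

```text
0.047024959502230845 63.80632281303406
tcp [0.5046 0.2104 0.0184] a0 94.88 tilt [0.0009 0.    ] shift [-0.0096  0.0009  0.0055] turn [ 0.0006 -0.      0.0542] clk 7.225
```

View pics/w5.png

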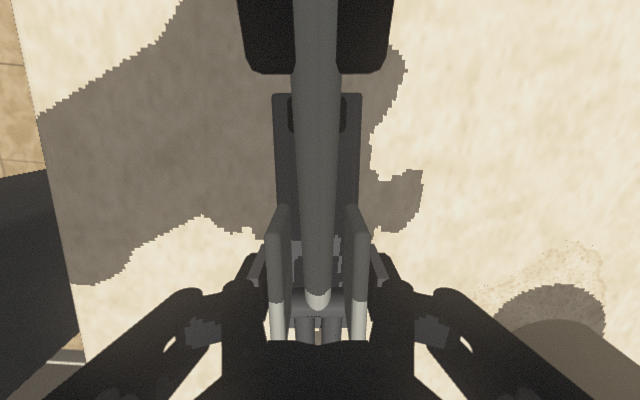

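Gripped at 47 mm across the cheeks, at 64 N. The base's rear edge shows at row 94, columns 272–361; I'll use it to locate the jack in the hand.

```bash
python3 - <<'E'
from h import *
np.set_printoptions(precision=4,suppress=True)
f=r.grab_frame("wrist")
a,b=at_z(f,[272,94],.006),at_z(f,[361,94],.006);print(a,b,np.linalg.norm(a-b))
m=(a+b)/2; d=np.array([np.cos(np.radians(-85.2)),np.sin(np.radians(-85.2)),0])
G=m+.09*d;t=r.get_obs()["tcp_pos"];print("grip",G,"saddle",m+.17*d,"along",(G-t)@d)
go([.514,.02,.035],90.7)
E
```

```text
[0.4741 0.2955 0.006 ] [0.5199 0.2994 0.006 ] 0.04590776845348534
grip [0.5045 0.2077 0.006 ] saddle [0.5112 0.128  0.006 ] along 0.0026489227196339893
tcp [0.5046 0.2104 0.0184] a0 94.88 tilt [0.0009 0.0001] shift [-0.7621 -0.0272 -0.0666] turn [ 0.0006 -0.      0.0465] clk 7.275
```

Emit:
apply_moves --pt "0 0 -0.04 0 0 0" --pt "0 0 -0.08 0 0 0" --pt "0 0 -0.08 0 0 0"

```text
clock: 7.65
tcp_pos: [0.5047, 0.2104, 0.0384]
orientation: [2.125, 2.313, 0.002]
contact_force: [0.3, 0.5, -5.3]
grip_width: 0.0473
gripper_force: 62.9
```

```bash
python3 - <<'E'
from h import *
f=r.grab_frame("side");p=f["pixels"][190:330,220:400];save(dict(pixels=cv2.resize(p,None,fx=4,fy=4)),"s6")
go([.514,.03,.036],90.7)
E
```

```text
tcp [0.5045 0.2101 0.0379] a0 94.87 tilt [0.0006 0.0002] shift [-0.7212 -0.0231  0.0075] turn [ 0.0004 -0.0001  0.0463] clk 7.7
```

View pics/s6.png

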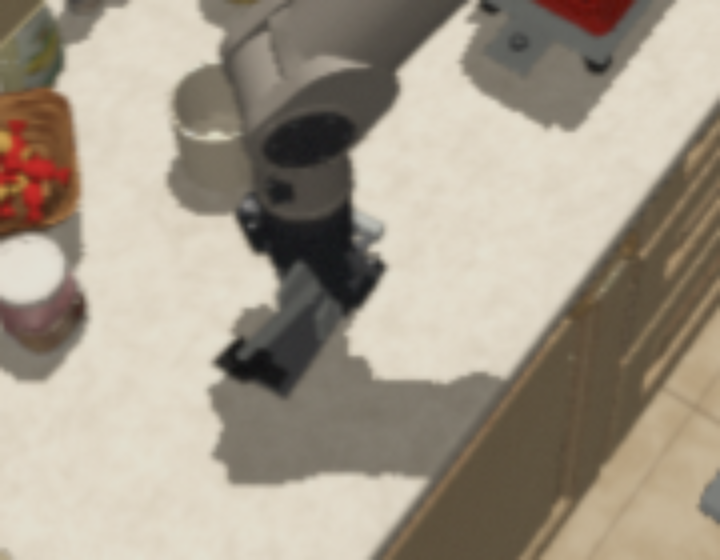

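Lifted: the wrist now carries 5 N, and the roller is about 83 mm ahead of the TCP. I'll carry the jack to just short of the tab.

Emit:
apply_moves --pt "-0.15 0 0 0 0 0.02" --pt "-0.3 -0.01 0 0 0 0.03" --pt "-0.46 -0.015 0 0 0 0.046" --pt "-0.62 -0.02 0 0 0 0.046" --pt "-0.72 -0.023 0.01 0 0 0.046"

```text
clock: 8.32
tcp_pos: [0.5135, 0.0277, 0.0347]
orientation: [2.209, 2.233, -0.002]
contact_force: [0.3, 0.0, -6.2]
grip_width: 0.0469
gripper_force: 62.9
```

```bash
python3 - <<'E'
from h import *
np.set_printoptions(precision=4,suppress=True)
f=r.grab_frame("top");cv2.imwrite("pics/t7.png",cv2.cvtColor(cv2.resize(f["pixels"][180:290,280:440],None,fx=5,fy=5,interpolation=cv2.INTER_CUBIC),cv2.COLOR_RGB2BGR))
print(proj(f,[.515,-.106,.04]),proj(f,[.5145,-.051,.035]))
go([.514,.03,.021],90.7)
E
```

```text
[362.118  229.9047] [343.1486 227.5471]
tcp [0.5133 0.0237 0.0341] a0 90.41 tilt [-0.002  -0.0039] shift [0.0252 0.0031 0.0523] turn [-0.0013  0.0025 -0.0033] clk 8.375
```

View pics/t7.png

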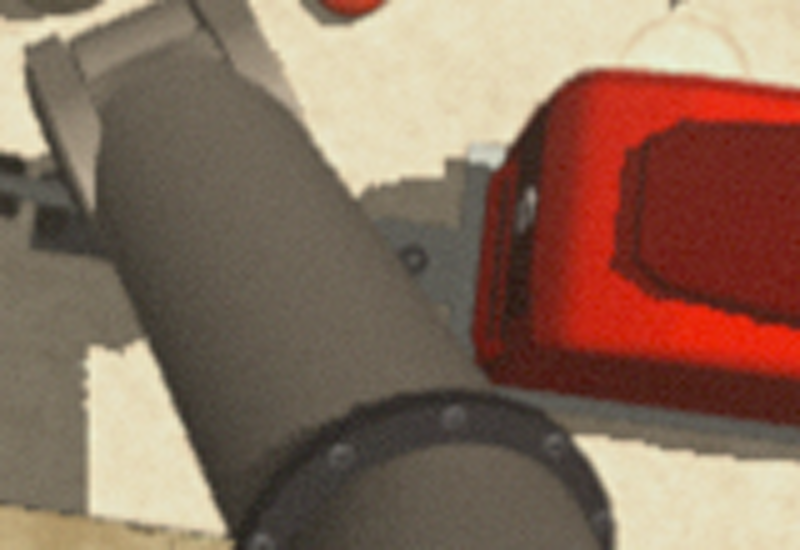

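The bolt sits at (412, 259) in the crop, clear ahead of the hand. The wrist-camera readings agree with the arm, so I use those. Next I lower to about 2 mm of clearance.

Emit:
apply_moves --pt "0.02 0.003 0.02 0 0.0025 -0.0033" --pt "0.02 0.003 0.04 0 0.0025 -0.0033" --pt "0.02 0.003 0.053 0 0.0025 -0.0033" --pt "0.02 0.003 0.053 0 0.0025 -0.0033"

```text
clock: 8.88
tcp_pos: [0.5142, 0.036, 0.0214]
orientation: [-2.198, -2.24, -0.004]
contact_force: [0.2, -0.5, -5.8]
grip_width: 0.0473
gripper_force: 62.8
```

```bash
python3 - <<'E'
from h import *
f=r.grab_frame("wrist");save(f,"w8")
go([.514,-.0235,.0205],90.7)
print(r.get_obs()["contact_force"])
E
```

```text
tcp [0.5143 0.0359 0.0216] a0 91.09 tilt [-0.0004  0.004 ] shift [-0.2374 -0.0059  0.0036] turn [-0.0002 -0.0026  0.0043] clk 8.925
[ 0.12062535 -0.50019715 -5.43428095]
```

View pics/w8.png

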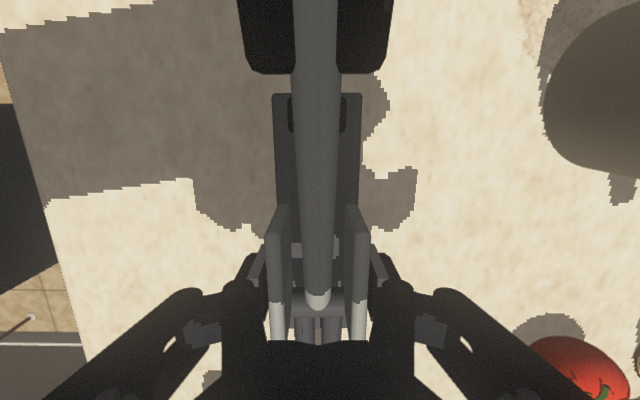

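The jack sits in the grip as before (base edge still at row 94). I'll slide it in slowly, just clear of the worktop.

Emit:
apply_moves --pt "-0.06 -0.002 0.003 0 -0.0026 0.004" --pt "-0.12 -0.004 0.003 0 -0.0026 0.004" --pt "-0.18 -0.006 0.003 0 -0.0026 0.004" --pt "-0.237 -0.006 0.003 0 -0.0026 0.004" --pt "-0.237 -0.006 0.003 0 -0.0026 0.004"

```text
clock: 9.55
tcp_pos: [0.5137, -0.0261, 0.0205]
orientation: [2.212, 2.231, -0.002]
contact_force: [0.0, 0.1, -6.0]
grip_width: 0.0469
gripper_force: 63.6
```

```bash
python3 - <<'E'
from h import *
go([.514,-.0235,.0182],90.7)
print(r.get_obs()["contact_force"])
E
```

```text
tcp [ 0.5137 -0.0261  0.0205] a0 90.49 tilt [-0.0009 -0.001 ] shift [0.0105 0.0015 0.0091] turn [-0.0006  0.0006 -0.0023] clk 9.55
[ 0.02805342  0.06429188 -6.02087925]
```

Emit:
apply_moves --pt "0.008 0.001 0.004 0 0 -0.002" --pt "0.008 0.001 0.008 0 0 -0.002" --pt "0.008 0.001 0.01 0 0 -0.002" --pt "0.008 0.001 0.01 0 0 -0.002"

```text
clock: 10.05
tcp_pos: [0.5144, -0.0214, 0.0184]
orientation: [2.204, 2.239, 0.0]
contact_force: [-0.4, -0.4, -4.3]
grip_width: 0.047
gripper_force: 64.0
```

```bash
python3 - <<'E'
from h import *
go([.514,-.0235,.0182],90.7)
print(r.get_obs()["contact_force"])
E
```

```text
tcp [ 0.5144 -0.0214  0.0184] a0 90.9 tilt [0.0003 0.0001] shift [-0.0083 -0.0019  0.0008] turn [ 0.0002 -0.      0.0022] clk 10.05
[-0.36366085 -0.39071662 -4.2894994 ]
```

Emit:
apply_moves --pt "-0.008 -0.002 0.003 0 0 0.002" --pt "-0.008 -0.002 0.006 0 0 0.002" --pt "-0.008 -0.002 0.006 0 0 0.002"

```text
clock: 10.42
tcp_pos: [0.5147, -0.0223, 0.0184]
orientation: [2.207, 2.235, 0.003]
contact_force: [-3.8, 4.1, 12.3]
grip_width: 0.047
gripper_force: 66.2
```

```bash
python3 - <<'E'
from h import *
go([.514,-.0235,.0182],90.7)
print(r.get_obs()["contact_force"])
E
```

```text
tcp [ 0.5147 -0.0223  0.0184] a0 90.73 tilt [0.0019 0.0008] shift [-0.0047 -0.0029  0.0006] turn [ 0.0012 -0.0005  0.0003] clk 10.425
[-3.8485392   4.13960631 12.34246777]
```

Emit:
apply_moves --pt "0 0 -0.004 0 0 0" --pt "0 0 -0.004 0 0 0" --pt "0 0 -0.004 0 0 0" --pt "0 0 -0.004 0 0 0" --claw 1

```text
clock: 10.92
tcp_pos: [0.5138, -0.0241, 0.0177]
orientation: [2.208, 2.234, -0.0]
contact_force: [0.0, 0.7, -0.2]
grip_width: 0.0852
gripper_force: 0.0
```

Emit:
apply_moves --pt "0 0 -0.1 0 0 0" --pt "0 0 -0.3 0 0 0" --pt "0.04 0 -0.5 0 0 0" --pt "0.1 0 -0.7 0 0 0" --pt "0.1 0 -0.7 0 0 0"

```text
clock: 11.55
tcp_pos: [0.5162, 0.0028, 0.1968]
orientation: [2.202, 2.232, 0.009]
contact_force: [0.2, 0.2, -0.0]
grip_width: 0.0856
gripper_force: 0.0
```

```bash
python3 - <<'E'
from h import *
np.set_printoptions(precision=4,suppress=True)
f=r.grab_frame("wrist");save(f,"w9")
for n,z in dict(lift_point=.03,jack_saddle=.016,jack_grip=.034,jack_paddle=.092).items():
    for l in r.landmark_of(f,n)[:1]: print(n,l["conf"],l["point"],at_z(f,l["point"],z))
go([.514,.12,.15],90.7)
E
```

```text
lift_point 0.8 [313.5, 271.0] [ 0.5142 -0.1072  0.03  ]
jack_saddle 0.83 [311.3, 261.5] [ 0.5112 -0.1017  0.016 ]
jack_grip 0.63 [311.1, 211.1] [ 0.5107 -0.0262  0.034 ]
jack_paddle 0.63 [315.9, 114.0] [0.5149 0.0806 0.092 ]
tcp [0.5125 0.0005 0.1913] a0 90.64 tilt [-0.0029 -0.0003] shift [0.4781 0.0117 0.1651] turn [-0.0018  0.0002 -0.0007] clk 11.8
```

View pics/w9.png

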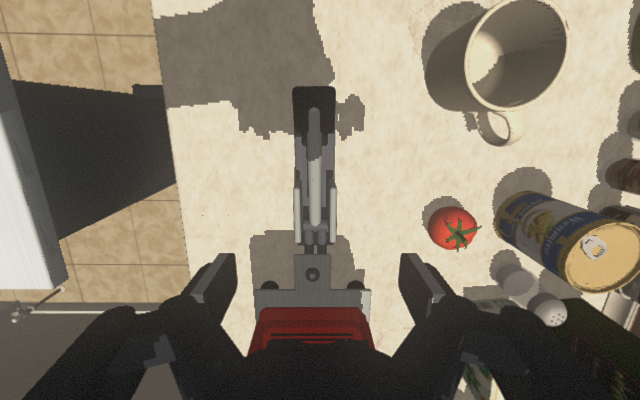

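The jack stands in line with the tab: bolt at (312, 274), roller hidden under it, pedal at (315, 87–135). The paddle reading looks odd, so I'll check the projections with numbers.

```bash
python3 - <<'E'
from h import *
np.set_printoptions(precision=4,suppress=True)
f=r.grab_frame("wrist");print(f["eye"],f["attitude"])
for n,P in dict(bolt=[.515,-.106,.04],grip=[.514,-.026,.034],padup=[.515,.12,.092],paddn=[.516,.134,.031],rear=[.514,.064,.006]).items(): print(n,proj(f,P))
for v in (87,111,135): print(v,at_z(f,[315,v],.092),at_z(f,[315,v],.031))
print("cheek mids",at_z(f,[316,196],.05),at_z(f,[315.5,240],.05),"bolt",at_z(f,[312.5,274],.039))
for l in r.landmark_of(f,"jack_paddle")[:2]+r.landmark_of(f,"lift_point")[:1]: print(l)
f=r.grab_frame("top")
for n,z in dict(jack_paddle=.092,lift_point=.03,jack_grip=.034).items():
    for l in r.landmark_of(f,n)[:1]: print(n,l["conf"],l["point"],at_z(f,l["point"],z))
E
```

```text
[0.5124 0.0777 0.3331] [-0.3044  0.0014  0.0111]
bolt [318.7369 275.3173]
grip [318.6989 210.6021]
padup [322.3303  57.6884]
paddn [322.7361  53.9223]
rear [319.6251 127.4002]
87 [0.5095 0.0988 0.092 ] [0.5087 0.1042 0.031 ]
111 [0.5096 0.0806 0.092 ] [0.5089 0.0813 0.031 ]
135 [0.5098 0.0614 0.092 ] [0.5091 0.0573 0.031 ]
cheek mids [ 0.5109 -0.0042  0.05  ] [ 0.5108 -0.055   0.05  ] bolt [ 0.5075 -0.1049  0.039 ]
{'point': [318.0, 107.2], 'conf': 0.68}
{'point': [319.8, 270.8], 'conf': 0.74}
jack_paddle 0.62 [295.5, 218.3] [0.5125 0.0845 0.092 ]
lift_point 0.57 [362.3, 231.1] [ 0.5131 -0.1077  0.03  ]
```

All consistent: the pedal is 106 mm behind jack_grip (I had misadded earlier), so it is at y≈0.08. The saddle is within about 3 mm of the bolt. Next I shut the gripper and go above the pedal.

```bash
python3 - <<'E'
from h import *
go([.5145,.0795,.125],90.7)
E
```

```text
tcp [0.5134 0.0011 0.1925] a0 90.68 tilt [-0.0006 -0.0001] shift [0.3137 0.0083 0.2698] turn [-0.0004  0.     -0.0003] clk 12.15
```

Emit:
apply_moves --pt "0.15 0.004 0 0 0 0" --pt "0.3 0.008 0.08 0 0 0" --pt "0.314 0.008 0.2 0 0 0" --pt "0.314 0.008 0.27 0 0 0" --pt "0.314 0.008 0.27 0 0 0" --claw 0

```text
clock: 12.78
tcp_pos: [0.5138, 0.0787, 0.1242]
orientation: [-2.208, -2.233, 0.004]
contact_force: [-0.1, 0.5, 0.2]
grip_width: -0.0002
gripper_force: 0.0
```

Emit:
apply_moves --pt "0 0 0 0 0 0" --pt "0 0 0 0 0 0"

```text
clock: 13.02
tcp_pos: [0.5154, 0.0794, 0.1263]
orientation: [2.208, 2.233, 0.002]
contact_force: [-0.5, -0.2, 0.8]
grip_width: -0.0002
gripper_force: 0.0
```

```bash
python3 - <<'E'
from h import *
np.set_printoptions(precision=4,suppress=True)
go([.5145,.0795,.1],90.7)
p=np.array(r.get_obs()["tcp_pos"]); print(r.get_obs()["contact_force"],r.get_obs()["grip_width"])
# arc waypoints relative to present pose, tool x = +y world, tool z down; contact drop of rear finger edge included
r0=np.hypot(.126,.062);a0=np.arctan2(.062,.126)
for t in np.linspace(0,.45,10):
    a=a0-t; y=-.0465+r0*np.cos(a); z=.03+r0*np.sin(a)+.011*np.tan(max(0,.42-t))
    print(round(t,3),np.round([y,z],4),"units x,z",np.round([(y-p[1])/.25,(p[2]-z)/.25],3))
E
```

```text
tcp [0.5154 0.0794 0.1263] a0 90.62 tilt [ 0.0018 -0.0001] shift [ 0.0006 -0.0038  0.1051] turn [ 0.0012  0.0001 -0.0008] clk 13.025
[-0.5344 -0.247   0.7716] -0.0001672272139606717
0.0 [0.0795 0.0969] units x,z [0.001 0.117]
0.05 [0.0824 0.0899] units x,z [0.012 0.146]
0.1 [0.0851 0.0828] units x,z [0.023 0.174]
0.15 [0.0874 0.0755] units x,z [0.032 0.203]
0.2 [0.0893 0.0682] units x,z [0.04  0.232]
0.25 [0.0909 0.0608] units x,z [0.046 0.262]
0.3 [0.0922 0.0533] units x,z [0.051 0.292]
0.35 [0.0931 0.0458] units x,z [0.055 0.322]
0.4 [0.0937 0.0383] units x,z [0.057 0.352]
0.45 [0.0939 0.031 ] units x,z [0.058 0.381]
```

Emit:
apply_moves --pt "0 0 0.07 0 0 0" --pt "0 0 0.11 0 0 0" --pt "0.012 0 0.14 0 0 0" --pt "0.023 0 0.17 0 0 0" --pt "0.032 0 0.2 0 0 0"

```text
clock: 13.65
tcp_pos: [0.5142, 0.0876, 0.075]
orientation: [2.208, 2.235, -0.002]
contact_force: [-3.3, -1.9, 6.0]
grip_width: 0.0001
gripper_force: 3.0
```

Emit:
apply_moves --pt "0.008 0 0.03 0 0 0" --pt "0.014 0 0.06 0 0 0" --pt "0.019 0 0.09 0 0 0" --pt "0.023 0 0.12 0 0 0" --pt "0.025 0 0.15 0 0 0"

```text
clock: 14.28
tcp_pos: [0.5141, 0.0947, 0.0378]
orientation: [-2.207, -2.235, 0.0]
contact_force: [-3.7, -0.4, 7.3]
grip_width: -0.0001
gripper_force: 3.9
```

Emit:
apply_moves --pt "0.001 0 0.015 0 0 0" --pt "0.001 0 0.027 0 0 0" --pt "0.001 0 0.027 0 0 0"

```text
clock: 14.65
tcp_pos: [0.5142, 0.095, 0.0318]
orientation: [2.207, 2.235, -0.001]
contact_force: [-5.1, -1.4, 15.8]
grip_width: -0.0002
gripper_force: 7.7
```

```bash
python3 - <<'E'
from h import *
np.set_printoptions(precision=4,suppress=True)
go([.5145,.0939,.031],90.7);print(r.get_obs()["contact_force"])
f=r.grab_frame("top")
for n,z in dict(jack_paddle=.031,lift_point=.057,jack_grip=.034).items():
    for l in r.landmark_of(f,n)[:1]: print(n,l["conf"],l["point"],at_z(f,l["point"],z))
E
```

```text
tcp [0.5142 0.095  0.0318] a0 90.72 tilt [-0.0002 -0.0004] shift [-0.0043  0.0012  0.0032] turn [-0.0001  0.0003  0.0002] clk 14.65
[-5.1332 -1.4309 15.7651]
lift_point 0.63 [365.7, 231.2] [ 0.5103 -0.1152  0.057 ]
jack_grip 0.65 [336.6, 230.1] [ 0.5045 -0.0332  0.034 ]
```

Emit:
apply_moves --pt "-0.002 0 0.003 0 0 0" --pt "-0.002 0 0.003 0 0 0" --pt "-0.002 0 0.003 0 0 0"

```text
clock: 15.22
tcp_pos: [0.5143, 0.0949, 0.0315]
orientation: [2.207, 2.235, 0.0]
contact_force: [-6.6, -0.8, 19.6]
grip_width: 0.0001
gripper_force: 9.3
```

```bash
cat >> h.py <<'E'
def red(p):
    p=p.astype(int); m=((p[...,0]>90)&(p[...,1]<50)&(p[...,2]<50)).astype(np.uint8)
    n,l,s,c=cv2.connectedComponentsWithStats(m); k=1+np.argmax(s[1:,4]); return s[k],c[k].round(2)
E
python3 - <<'E'
from h import *
np.set_printoptions(precision=4,suppress=True)
for c in("top","side"):
    print(c,red(cv2.imread(f"pics/{c}0.png")[...,::-1]),red(r.grab_frame(c)["pixels"]))
go([.5145,.0939,.031],90.7);print(r.get_obs()["contact_force"])
E
```

```text
top (array([ 387,  195,  131,   72, 7131], dtype=int32), array([452.65, 229.02])) (array([ 397,  194,  128,   74, 7084], dtype=int32), array([461.75, 230.1 ]))
side (array([ 356,   97,   51,   50, 1285], dtype=int32), array([379.92, 120.1 ])) (array([345, 138,  57,  57, 651], dtype=int32), array([374.21, 168.65]))
tcp [0.5142 0.0949 0.0315] a0 90.73 tilt [0.0004 0.    ] shift [-0.0041  0.001   0.0021] turn [ 0.0002 -0.      0.0004] clk 15.325
[-7.0679 -0.497  19.3483]
```

The pedal is at its stop and the machine has tilted as expected: its top shifted 9 px. I'll let the pedal come back up along the arc.

Emit:
apply_moves --pt "0 0 -0.03 0 0 0" --pt "-0.001 0 -0.06 0 0 0" --pt "-0.004 0 -0.09 0 0 0" --pt "-0.008 0 -0.12 0 0 0" --pt "-0.013 0 -0.15 0 0 0"

```text
clock: 15.95
tcp_pos: [0.5145, 0.09, 0.0682]
orientation: [2.208, 2.234, -0.001]
contact_force: [-1.6, -1.5, 4.3]
grip_width: -0.0001
gripper_force: 2.2
```

Emit:
apply_moves --pt "-0.006 0 -0.03 0 0 0" --pt "-0.015 0 -0.06 0 0 0" --pt "-0.024 0 -0.09 0 0 0" --pt "-0.036 0 -0.12 0 0 0" --pt "-0.045 0 -0.19 0 0 0"

```text
clock: 16.58
tcp_pos: [0.514, 0.0793, 0.1155]
orientation: [-2.207, -2.234, 0.001]
contact_force: [-0.4, 0.7, 0.5]
grip_width: 0.0002
gripper_force: 0.0
```

Emit:
apply_moves --pt "0 0 -0.1 0 0 0" --pt "-0.12 0 -0.2 0 0 0" --pt "-0.24 0 -0.3 0 0 0" --pt "-0.3 0 -0.32 0 0 0" --pt "-0.3 0 -0.32 0 0 0"

```text
clock: 17.2
tcp_pos: [0.5155, 0.0034, 0.1954]
orientation: [2.21, 2.232, 0.0]
contact_force: [0.3, 1.2, 0.1]
grip_width: 0.0003
gripper_force: 0.0
```

```bash
python3 - <<'E'
from h import *
np.set_printoptions(precision=4,suppress=True)
f=r.grab_frame("wrist")
for n,z in dict(lift_point=.03,jack_saddle=.016,jack_grip=.034,jack_paddle=.092).items():
    for l in r.landmark_of(f,n)[:1]: print(n,l["conf"],l["point"],at_z(f,l["point"],z))
print(red(r.grab_frame("top")["pixels"]))
go([.5145,.0795,.125],90.7);print(r.get_obs()["contact_force"])
E
```

```text
jack_grip 0.74 [315.5, 210.8] [ 0.5138 -0.0247  0.034 ]
jack_paddle 0.7 [316.6, 112.3] [0.5143 0.0826 0.092 ]
(array([ 386,  195,  132,   72, 7188], dtype=int32), array([452.48, 229.27]))
tcp [0.5151 0.0053 0.1947] a0 90.79 tilt [-0.0012  0.0004] shift [0.2966 0.002  0.2789] turn [-0.0007 -0.0003  0.001 ] clk 17.5
[-0.1676  0.2984  0.424 ]
```

The pedal is fully up, the jack hasn't moved, and the machine is back to its original pixels (452.5 vs 452.65). Now the second press, to hold.

Emit:
apply_moves --pt "0.15 0.001 0 0 0 0" --pt "0.29 0.002 0.08 0 0 0" --pt "0.296 0.002 0.2 0 0 0" --pt "0.296 0.002 0.28 0 0 0" --pt "0.296 0.002 0.28 0 0 0"

```text
clock: 18.12
tcp_pos: [0.5137, 0.0786, 0.1237]
orientation: [-2.205, -2.234, 0.004]
contact_force: [-0.5, -0.0, 0.0]
grip_width: 0.0
gripper_force: 0.0
```

Emit:
apply_moves --pt "0 0 0.07 0 0 0" --pt "0 0 0.11 0 0 0" --pt "0.012 0 0.14 0 0 0" --pt "0.023 0 0.17 0 0 0" --pt "0.032 0 0.2 0 0 0"

```text
clock: 18.75
tcp_pos: [0.515, 0.0864, 0.0753]
orientation: [2.208, 2.234, -0.0]
contact_force: [-2.5, -0.7, 5.8]
grip_width: -0.0003
gripper_force: 3.1
```

Emit:
apply_moves --pt "0.008 0 0.03 0 0 0" --pt "0.014 0 0.06 0 0 0" --pt "0.019 0 0.09 0 0 0" --pt "0.023 0 0.12 0 0 0" --pt "0.025 0 0.15 0 0 0"

```text
clock: 19.38
tcp_pos: [0.5149, 0.0936, 0.0381]
orientation: [-2.207, -2.235, -0.001]
contact_force: [-3.6, 1.2, 7.9]
grip_width: 0.0003
gripper_force: 4.0
```

Emit:
apply_moves --pt "0.001 0 0.015 0 0 0" --pt "0.001 0 0.027 0 0 0" --pt "0.001 0 0.027 0 0 0"

```text
clock: 19.75
tcp_pos: [0.515, 0.0938, 0.032]
orientation: [2.207, 2.235, 0.001]
contact_force: [-4.0, -0.4, 15.0]
grip_width: -0.0001
gripper_force: 7.2
```

Emit:
apply_moves --pt "0 0 0.003 0 0 0" --pt "0 0 0.003 0 0 0" --pt "0 0 0.003 0 0 0" --pt "0 0 0.003 0 0 0"

```text
clock: 20.25
tcp_pos: [0.515, 0.0939, 0.0317]
orientation: [2.207, 2.235, 0.001]
contact_force: [-5.2, 0.4, 17.6]
grip_width: 0.0003
gripper_force: 9.0
```

```bash
python3 - <<'E'
from h import *
np.set_printoptions(precision=4,suppress=True)
m=red(r.grab_frame("top")["pixels"]);o=r.get_obs();print(m,o["tcp_pos"],o["contact_force"])
if m[1][0]>460 and o["tcp_pos"][2]<.0325 and 12<o["contact_force"][2]<30: print(r.hand_in())
E
```

```text
(array([ 396,  195,  129,   73, 7098], dtype=int32), array([461.63, 230.04])) [0.515  0.0939 0.0317] [-6.7176 -0.6486 18.6902]
the job is handed in; nothing more can be done
None
```

I handed the job in with the arm holding the pedal fully down at about 19 N and the machine's front up on the jack. The full trial stroke came first. The roller was within about 3 mm of the bolt as measured, the machine went back to its original place between strokes, and I viewed 11 pictures where the limit was 10.

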